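Square up and finish a stack of food tubs

TASK

The stack of lidded food tubs was left crooked: nudge the middle tub sideways across the lid of the base tub, without lifting it off, until its four feet drop into the recesses of that lid. Then pick up the tub with the handle and set it down gently on the middle tub with its feet in that lid's recesses too, and let go. Leave the base tub about where it stands and do not disturb the two jars beside the work.

Things in the scene. Friction and masses are not known exactly. Their poses are not given: they have to be found in the camera images.
- base_tub: Tall tub on the cooktop, bottom of the stack: white enamel body 130 x 170 mm, grey lid inset 2 mm all round, four round rubber feet 16 mm across, 10 mm tall, tips chamfered, at x = +-36, y = +-54 mm. Mass 1.8 kg: it slides only above about 6 N. Origin: centre of the underside of the feet; x along the short side, y along the long side, z up; a half turn makes no difference. 
- base_lid (a point): Centre of the lid's top face. Four square recesses 22 mm wide, 7 mm deep, at x = +-36, y = +-54 mm from here take the feet of the tub above with 3 mm play each way. 80 mm above the base tub's origin; axes as the tub's.
- middle_tub: Tub standing crooked on the base tub's lid: white enamel body 130 x 170 mm, grey lid inset 2 mm all round, four round rubber feet 16 mm across, 10 mm tall, tips chamfered, at x = +-36, y = +-54 mm. Flat sides 10 to 51 mm up: push there, low. 0.25 to 0.45 kg. Origin: centre of the underside of the feet; x along the short side, y along the long side, z up; a half turn makes no difference. 
- middle_lid (a point): Centre of the lid's top face. Four square recesses 22 mm wide, 7 mm deep, at x = +-36, y = +-54 mm from here take the feet of the tub above with 3 mm play each way. 62 mm above the middle tub's origin. That origin is 80 mm above the base tub's while the feet stand on the flat of its lid (at the start 16 to 20 mm off along -x, up to 22 mm along y, turned up to 0.1 rad), 73 mm once seated.
- top_tub: Low tub with a handle, alone on the cooktop: white enamel body 130 x 170 mm, grey lid inset 2 mm all round, four round rubber feet 16 mm across, 10 mm tall, tips chamfered, at x = +-36, y = +-54 mm. Lid at 50 mm. 0.22 to 0.4 kg. Origin: centre of the underside of the feet; x along the short side, y along the long side, z up; a half turn makes no difference. 
- top_handle (a point): Centre of the top tub's dark bar handle, 76 mm above its origin. Bar 90 mm long along y, 18 mm wide along x, 12 mm high, on two posts at y = +-37 mm, 20 mm open below it. Seated, the top tub's origin is 55 mm above the middle tub's (62 mm with the feet on the flat of the lid).
- jar_black_cap: Bystander: glass jar with black cap, 53 mm across, 118 mm tall, behind the work. Origin at the centre of its underside.
- jar_front: Bystander: small glass jar with grey cap, 48 mm across, 95 mm tall, in front of and between the tubs. Origin at the centre of its underside.

How it is judged:
By the outcome, as a careful person would: the job done as asked, in the order asked, and still so for the second after the job is handed in, with the robot touching nothing.
It also fails if it takes over 61 s, if anything falls off the work surface, if the arm or the gripper's body presses on something with over 40 N, if the wrist force passes 120 N, or if a joint passes its speed limit or range.

ROBOT

A 6-joint arm with a two-finger parallel gripper is mounted at the origin on a cart in front of the work surface, level with it; the furniture and walls round the work are solid. World frame = base frame: x ahead of the robot, y to its left, z up, the work surface at z = 0. Lengths are in mm, angles in rad, forces in N, time in s.
With the tool pointing down it reaches from about 300 to 950 mm from the base axis. Payload 3.1 kg.
Tool frame: the origin (TCP) lies at the very end of the fingers, on their centre line; the grasp point (between the pads) lies 19 mm behind it (arm.hold_point_z is the z of the grasp point in the tool frame, in mm); z points along the fingers, y is the line along which they close (so a half turn about z gives the same grasp; the last joint's range is limited). The gripper opens to 85 mm and grips with 20 to 120 N. Pads are 22 mm wide; open, the fingers measure 114 mm over their backs; the gripper's body (76 mm by 85 mm) begins 54 mm behind the grasp point. The pads swing forward as they close: fully open they stand 13 mm farther back than shut.
Start: joints at [1.051, 0.308, 1.634, -0, 1.2, -0.07], TCP at [271.766, 562.828, 231.272] pointing down, gripper open.
Joint ranges: [-3.06, 3.06], [-0.79, 1.96], [0.05, 2.63], [-1.19, 4.34], [0.05, 2.64], [-2.94, 2.94]. Speed limits (rad/s): [2.79, 2.79, 3.14, 3.14, 3.14, 3.14].

INTERFACE

Orientations are given as a rotation vector (axis times angle).
In Python, from rig import sense, vision, workorder, arm gives the robot as it stands.
- The arm moves only by the tool step_arm, never from a script. Its argument "series" is a list of rows, each a list of 3 entries, a list of its own where there are three numbers: the closure, from 0 (fully open) to 1 (shut), then the shift along the tool's x, y, z in mm, then the turn about the tool's z in rad. In form: [[grip, [tx, ty, tz], turn], ...]. A call has exactly 8 rows; each row is the pose to reach, as a shift and turn from the pose commanded when the call began, along the tool's axes at that moment; what a row does not reach only later rows make up. A row lasts 1/10 s, in which the tool goes at most 50 mm and 8.59 degrees, less where a joint would pass 70% of its speed; a pose out of reach is approached as far as the arm can. A call with a gripper value outside its range is refused whole. The fingers move at their own pace and stop on an object; "force" is the grip in N (left out, the last holds). Time passes only in rows, so rows that repeat a pose let the fingers close, or fill a call up. It gives the time, the measured TCP pose, the force, the opening and the grip force at its end, in the units of the state.
- sense(): the state, without advancing time (a new reading comes with each control period).
- vision.read_camera(name): name is "scene" or "top"; returns the picture (420x560x3 uint8, red, green, blue); there is no depth.
- vision.get_calibration(name): a dict with "fx", "fy", "cx", "cy" (pixels), "rvec" (rotation vector, rad) and "tvec" (3), from world to camera coordinates, as OpenCV has them. Camera axes: x right, y down, z forward; pixel columns grow to the right and rows downward; lengths in mm; the calibration is good to about 2 mm. A picture is of the moment at which its call begins. get_calibration takes no time and is no camera call.
- workorder.close_job(): hands the job in; it is judged then, once.
The state is a dict: "time": time; "q": joint angles; "dq": joint speeds; "joint_torque": joint torques, N m; "ee_pos": TCP position; "tool_rot": TCP orientation; "ft_force": force on the tool from outside, world axes, zero at the start; "torque": the same for the moment, N m; "grip_width": finger opening in mm; "gripper_force": force on a finger pad.
Only numpy, scipy, OpenCV 4.12 (cv2) and the standard library are available. Lean on these libraries where they do the work, as an engineer would, in place of code of your own. Each camera call takes 0.05 s, during which the arm holds its last target. There are 200 camera calls.

## Working session

There is one attempt and no reset: what is moved stays moved. The work goes in short steps, Python scripts to look and compute and a tool call to move; the robot and the scene stay as the last step left them, time stands still between calls to the robot, and variables do not carry over. Pictures are saved under pics/ and viewed, at most 13 in all, crops included, and the job is handed in when it is done.

Besides the shell and the picture viewer there is one more tool, called after "Request:" as name(argument=value, ...) on one line, values as JSON. step_arm: Moves the arm, as the interface text tells. Its arguments: {"type":"object","properties":{"series":{"type":"array","items":{"type":"array"}},"force":{"type":"number"}},"required":["series"]}

```bash
mkdir -p pics; ls; python3 - <<'E'
from rig import sense, vision, arm
import cv2
for n in ("scene","top"):
    im=vision.read_camera(n); cv2.imwrite(f"pics/{n}0.png",im[:,:,::-1])
    print(n,vision.get_calibration(n))
s=sense(); print({k:s[k] for k in("time","ee_pos","tool_rot","ft_force","grip_width")})
E
```

```text
pics
scene {'fx': 400.9640934261519, 'fy': 400.9640934261519, 'cx': 281.38142345637556, 'cy': 213.6245076900137, 'rvec': array([ 2.15767166, -0.60728784,  0.29301261]), 'tvec': array([-448.07806734,  251.97944758,  921.79759063])}
top {'fx': 540.0100890014589, 'fy': 540.0100890014589, 'cx': 270.8435727770657, 'cy': 205.01218687868712, 'rvec': array([ 2.19545608, -2.20723377,  0.10698907]), 'tvec': array([ -29.9215529 ,  560.78961966, 1272.21252514])}
{'time': 0.1, 'ee_pos': array([271.39864877, 562.16495764, 230.1638234 ]), 'tool_rot': array([-0.70050087, -3.06188562,  0.00313078]), 'ft_force': array([-0.21847602, -0.26446085, -0.02213616]), 'grip_width': 85.64402726916269}
```

View pics/scene0.png

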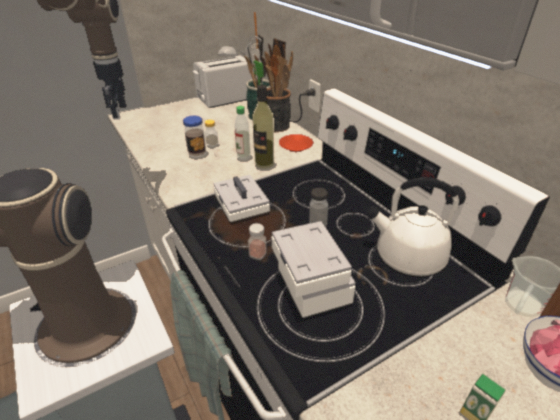

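View pics/top0.png

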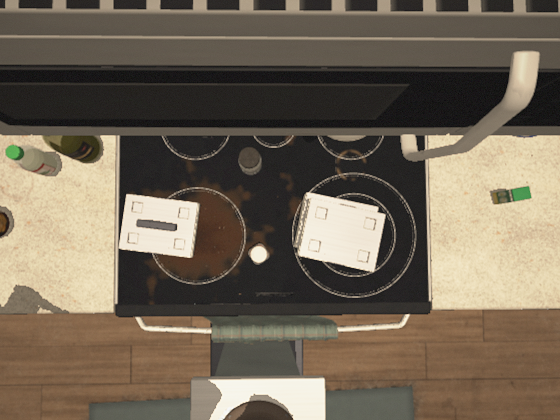

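The scene view shows the crooked stack near (312,265) and the top tub with its dark handle near (240,195). In the top view the middle lid recesses are at about (321,214), (371,224), (315,245) and (364,254), the top tub is at (158,226) and the jars at (249,160) and (259,254). I'll zoom in on the stack.

```bash
python3 - <<'E'
import cv2,numpy as np
t=cv2.imread("pics/top0.png");s=cv2.imread("pics/scene0.png")
a=cv2.resize(t[182:282,290:390],(600,600),interpolation=cv2.INTER_CUBIC)
cv2.imwrite("pics/ctop.png",a)
b=cv2.resize(s[215:320,260:365],(600,600),interpolation=cv2.INTER_CUBIC);cv2.imwrite("pics/cscene.png",b)
E
```

```text
(no output)
```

View pics/ctop.png

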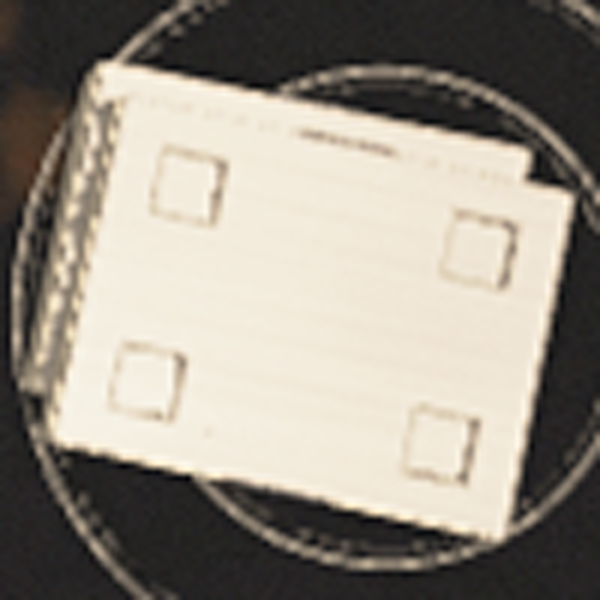

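View pics/cscene.png

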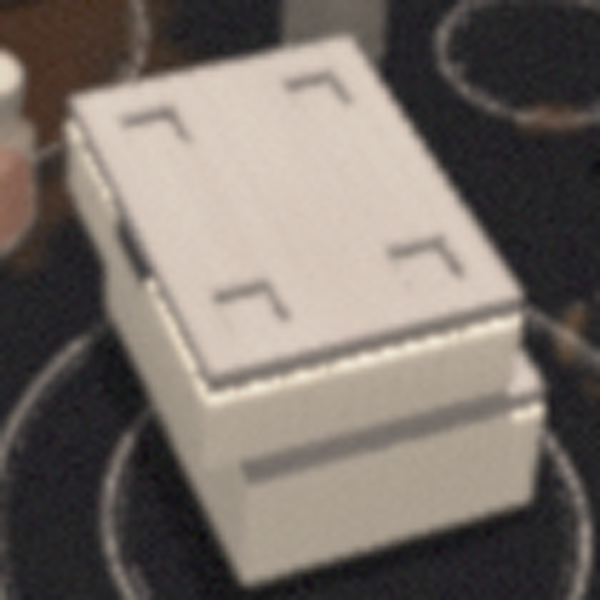

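The crop shows the base lid exposed on the +x side, with corners at crop (95,65) and (530,155). It's also exposed along the +y end from (95,65) to (25,390). The middle recess centres are at crop (188,185), (480,248), (147,380) and (440,442).

```bash
cat > h.py <<'E'
import cv2,numpy as np
from rig import vision
def ray(cam,uv,z):
    c=vision.get_calibration(cam);R=cv2.Rodrigues(c["rvec"])[0];t=np.ravel(c["tvec"])
    uv=np.atleast_2d(np.float64(uv))
    d=np.c_[(uv[:,0]-c["cx"])/c["fx"],(uv[:,1]-c["cy"])/c["fy"],np.ones(len(uv))]@R
    o=-R.T@t
    return (o+d*((z-o[2])/d[:,2])[:,None])
def edge(g,p,q,n=40,w=5,trim=.12):
    """subpixel points on the strongest step across segment p-q"""
    p,q=np.float32(p),np.float32(q);d=(q-p)/np.linalg.norm(q-p);nn=np.array([-d[1],d[0]])
    s=np.arange(-w,w+.01,.25);out=[]
    for a in np.linspace(trim,1-trim,n):
        m=p+a*(q-p)+s[:,None]*nn
        v=cv2.remap(g,m[:,0].astype(np.float32).reshape(1,-1),m[:,1].astype(np.float32).reshape(1,-1),cv2.INTER_LINEAR).ravel().astype(float)
        v=np.abs(np.gradient(cv2.GaussianBlur(v.reshape(1,-1),(0,0),2).ravel()))
        k=v>.5*v.max();out.append(p+a*(q-p)+nn*(s[k]*v[k]).sum()/v[k].sum())
    return np.array(out)
def line(P):
    vx,vy,x,y=cv2.fitLine(np.float32(P),cv2.DIST_HUBER,0,.01,.01).ravel();return np.array([x,y]),np.array([vx,vy])
def meet(a,b):
    t=np.linalg.solve(np.c_[a[1],-b[1]],b[0]-a[0]);return a[0]+t[0]*a[1]
def recess(P,z,cam="top"):
    """centre, direction of long side (toward +y) from 4 recess pixels: [+x+y, +x-y, -x+y, -x-y]"""
    W=ray(cam,P,z)[:,:2];l=W[0]+W[2]-W[1]-W[3]
    print("sides",[round(float(np.linalg.norm(W[i]-W[j])),1) for i,j in((0,1),(2,3),(0,2),(1,3))])
    return W.mean(0),np.arctan2(-l[0],l[1])
E
python3 - <<'E'
from h import *
g=cv2.cvtColor(cv2.imread("pics/top0.png"),cv2.COLOR_BGR2GRAY)
f=lambda x,y:(x/6+290-.42,y/6+182-.42)
def L(p,q,z,**k): return line(ray("top",edge(g,p,q,**k),z)[:,:2])
ang=lambda l:np.arctan(l[1][1]/l[1][0]) if abs(l[1][0])>abs(l[1][1]) else -np.arctan(l[1][0]/l[1][1])
bt=L(f(95,65),f(530,155),80); bl=L(f(95,65),f(25,390),78,w=3)
A=meet(bt,bl);th=ang(bt);print("base yaw",th,ang(bl),"corner",A,"cornerB",ray("top",f(530,155),80)[0])
ex=np.array([np.cos(th),np.sin(th)]);ey=np.array([-ex[1],ex[0]])
B=A-65*ex-85*ey;print("base c",B, "B-A len",np.linalg.norm(A-ray("top",f(530,155),80)[0,:2]))
M,tm=recess([f(188,185),f(480,248),f(147,380),f(440,442)],142)
r=L(f(572,195),f(505,540),142);b=L(f(60,445),f(505,540),142)
C=meet(r,b);tb=ang(b);e1=np.array([np.cos(tb),np.sin(tb)]);e2=np.array([-e1[1],e1[0]])
print("mid rec",M,tm,"edges",ang(r),tb,C+65*e1+85*e2)
d=B-M;print("mid in base",ex@-d,ey@-d)
E
python3 - <<'E'
import cv2
t=cv2.imread("pics/top0.png");cv2.imwrite("pics/ctub.png",cv2.resize(t[180:270,110:210],(800,720),interpolation=cv2.INTER_CUBIC)[:600])
E
```

```text
base yaw -0.20800933 -0.22038947 corner [ 587.88654 -110.87502] cornerB [ 549.95011342 -276.57178566   80.        ]
base c [ 506.7341  -180.61945] B-A len 169.98408550424068
sides [108.2, 108.0, 71.9, 71.6]
mid rec [ 489.14189839 -182.71507542] -0.21569904928997707 edges -0.22140598 -0.22044262 [ 488.47632 -181.66614]
mid in base -16.7802102691415 -5.683466767145136
```

View pics/ctub.png

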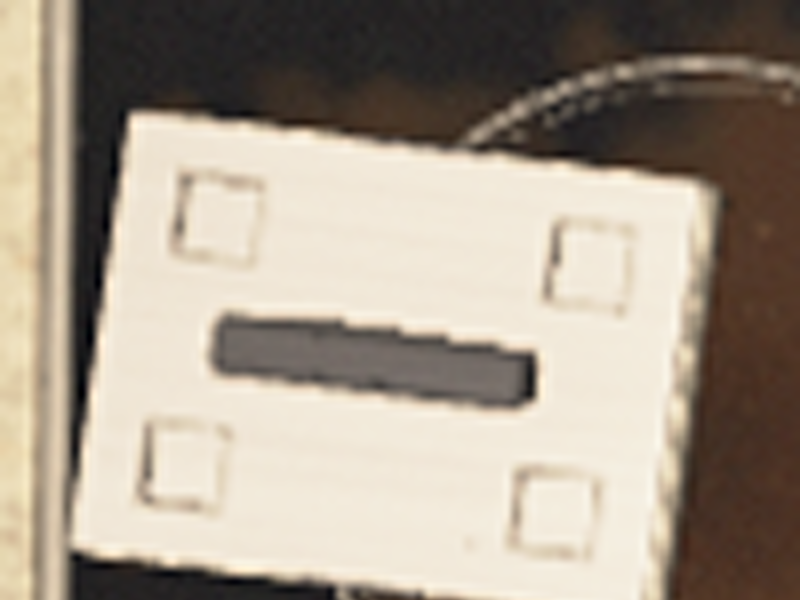

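The crop shows top tub recesses at (218,218), (592,266), (185,467) and (557,512), with the handle centre at (373,361). I'll work out the top tub's pose and cross-check the base from the scene view.

```bash
python3 - <<'E'
from h import *
f=lambda x,y:(x/8+110-.44,y/8+180-.44)
T,tt=recess([f(218,218),f(592,266),f(185,467),f(557,512)],50)
print("top",T,tt,"handle",ray("top",f(373,361),82))
# jars
print("jars top", ray("top",(249,160),118),ray("top",(259,254),95))
g=cv2.cvtColor(cv2.imread("pics/scene0.png"),cv2.COLOR_BGR2GRAY)
s=lambda x,y:(x/5.714+260-.4,y/5.714+215-.4)
def L(p,q,z,**k): return line(ray("scene",edge(g,p,q,**k),z)[:,:2])
ang=lambda l:np.arctan(l[1][1]/l[1][0]) if abs(l[1][0])>abs(l[1][1]) else -np.arctan(l[1][0]/l[1][1])
a=L(s(250,585),s(530,500),10,w=3);b=L(s(110,320),s(250,585),10,w=3)
print("scene base yaw",ang(a),ang(b),"corner -x-y",meet(a,b))
th=-.213;ex=np.array([np.cos(th),np.sin(th)]);ey=np.array([-ex[1],ex[0]])
print("c",meet(a,b)+65*ex+85*ey)
C=ray("scene",s(545,392),80)[0,:2];print("from +x-y top corner",C-64*ex+84*ey)
# middle lid outline corners at 142 (lid 126x166)
P=[meet(line(edge(g,*u,w=3)),line(edge(g,*v,w=3))) for u,v in (((s(212,385),s(522,300)),(s(72,100),s(212,385))),((s(212,385),s(522,300)),(s(350,40),s(522,300))),((s(72,100),s(212,385)),(s(72,100),s(350,40))),((s(350,40),s(522,300)),(s(72,100),s(350,40))))]
W=ray("scene",P,142)[:,:2];print("mid corners",W,"c",W.mean(0),"yaw",[np.arctan2(-(W[i]-W[j])[0],(W[i]-W[j])[1]) for i,j in((2,0),(3,1))],np.linalg.norm(W[2]-W[0]),np.linalg.norm(W[1]-W[0]))
# scene recess of middle: outer dark corners
E
```

```text
sides [108.9, 107.8, 72.5, 71.8]
top [512.74225455 229.40780183] -0.12996799634815862 handle [[513.04820792 227.98819941  82.        ]]
jars top [[654.26587456  17.88397173 118.        ]] [[445.84570028  -3.4582379   95.        ]]
scene base yaw -0.20769635 -0.20843455 corner -x-y [ 426.73083 -251.24136]
c [ 508.23031798 -181.90281532]
from +x-y top corner [ 505.21614245 -183.97753276]
mid corners [[ 406.7539237  -255.22350128]
 [ 531.5724546  -282.22193705]
 [ 445.51703885  -87.50520202]
 [ 569.2307886  -114.87716661]] c [ 488.26855144 -184.95695174] yaw [np.float64(-0.2271322060914871), np.float64(-0.22134720720477058)] 172.13949867092117 127.70505546235084
```

Request:
step_arm(series=[[0,[-20,-25,0],0.05],[0,[-50,-63,0],0.12],[0,[-80,-100,0],0.2],[0,[-110,-138,0],0.27],[0,[-140,-176,0],0.35],[0,[-170,-213,0],0.42],[0,[-200,-251,0],0.5],[0,[-230,-289,0],0.58]])

```text
time: 0.9
ee_pos: [352.9, 200.7, 231.0]
tool_rot: [1.55, 2.732, -0.0]
ft_force: [1.0, -0.2, 0.5]
grip_width: 85.4
gripper_force: 0.0
```

```bash
cat > rel.py <<'E'
import sys,numpy as np
from scipy.spatial.transform import Rotation as Ro
from rig import sense
# rel.py x y z yaw(of tool y) -> shift in tool axes, turn
def rel(x,y,z,yaw):
    s=sense();R=Ro.from_rotvec(s["tool_rot"]).as_matrix();p=np.array(s["ee_pos"])
    cy=np.arctan2(R[1,1],R[0,1]);d=(yaw-cy+np.pi)%(2*np.pi)-np.pi
    print("t",round(s["time"],2),"pos",p.round(1),"yaw",cy.round(3),"tilt z",R[:,2].round(3),"F",np.round(s["ft_force"],1),"w",round(float(s["grip_width"]),1),"gf",np.round(s["gripper_force"],1),"q6",np.round(s["q"][5],2))
    print("shift",(R.T@(np.array([x,y,z])-p)).round(1),"turn",round(-d,3))
if __name__=="__main__": rel(*map(float,sys.argv[1:]))
E
python3 rel.py 465.7 -290.6 230 -0.21
```

```text
t 0.9 pos [352.9 200.7 231. ] yaw 0.539 tilt z [ 0. -0. -1.] F [ 1.  -0.2  0.5] w 85.4 gf 0.0 q6 -0.13
shift [-479.6 -155.1    1.1] turn 0.749
```

Request:
step_arm(series=[[0,[-47,-15,0],0.08],[0,[-94,-30,0],0.16],[0,[-141,-46,0],0.24],[0,[-188,-61,0],0.32],[0,[-235,-76,0],0.4],[0,[-282,-92,0],0.48],[0,[-329,-107,0],0.56],[0,[-376,-122,0],0.64]])

```text
time: 1.7
ee_pos: [442.0, -184.6, 231.0]
tool_rot: [-2.333, -2.104, -0.0]
ft_force: [1.1, 0.9, -0.5]
grip_width: 85.5
gripper_force: 0.0
```

```bash
python3 rel.py 465.7 -290.6 95 -0.21
```

```text
t 1.7 pos [ 442.  -184.6  231. ] yaw -0.103 tilt z [-0.  0. -1.] F [ 1.1  0.9 -0.5] w 85.5 gf 0.0 q6 -0.38
shift [-103.    34.5  136. ] turn 0.107
```

Request:
step_arm(series=[[0,[-40,13,0],0.05],[0,[-80,27,0],0.1],[0,[-103,34,0],0.11],[0,[-103,34,35],0.11],[0,[-103,34,75],0.11],[0,[-103,34,110],0.11],[0,[-103,34,130],0.11],[0,[-103,34,136],0.11]])

```text
time: 2.5
ee_pos: [463.4, -286.6, 91.7]
tool_rot: [-2.436, -1.973, 0.003]
ft_force: [-0.3, 0.4, 0.3]
grip_width: 85.3
gripper_force: 0.0
```

```bash
python3 rel.py 465.7 -290.6 95 -0.21;python3 - <<'E'
from h import *
im=vision.read_camera("scene")[:,:,::-1];cv2.imwrite("pics/s1.png",cv2.resize(im[170:330,240:440],(750,600),interpolation=cv2.INTER_CUBIC))
E
```

```text
t 2.5 pos [ 463.4 -286.6   91.7] yaw -0.209 tilt z [-0.006  0.004 -1.   ] F [-0.3  0.4  0.3] w 85.3 gf 0.0 q6 -0.42
shift [-3.4  3.1 -3.3] turn 0.001
```

View pics/s1.png

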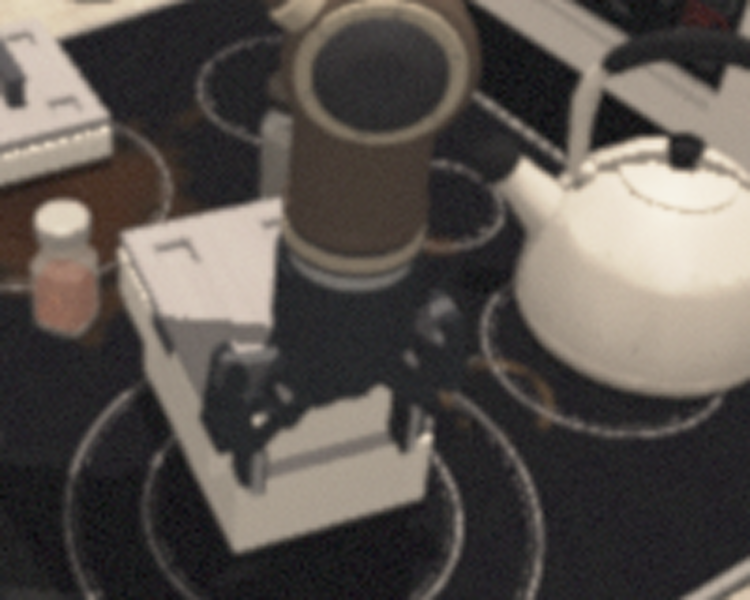

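Request:
step_arm(series=[[0,[2,0,-3],0],[0,[5,0,-4],0],[0,[7,0,-4],0],[0,[8,0,-4],0],[0,[9,0,-4],0],[0,[10,0,-4],0],[0,[11,0,-4],0],[0,[12,0,-4],0]])

```text
time: 3.35
ee_pos: [468.5, -277.1, 99.4]
tool_rot: [2.44, 1.977, -0.001]
ft_force: [0.2, -1.8, -0.8]
grip_width: 85.1
gripper_force: 0.8
```

```bash
cat > lid.py <<'E'
from h import *
import sys
# middle outline edges in top view by plane at z: prints edge lines' positions along base axes
z=float(sys.argv[1]) if len(sys.argv)>1 else 142
im=vision.read_camera("top");g=cv2.cvtColor(im,cv2.COLOR_RGB2GRAY)
import os
g0=cv2.cvtColor(cv2.imread("pics/top0.png"),cv2.COLOR_BGR2GRAY)
n=len(os.listdir("pics"));cv2.imwrite(f"pics/top_{n}.png",im[:,:,::-1]);
print("saved",n)
E
python3 rel.py 465.7 -290.6 95 -0.21; python3 lid.py; python3 - <<'E'
import cv2,glob
import os
p=sorted(glob.glob("pics/top_*.png"),key=os.path.getmtime)[-1]
cv2.imwrite("pics/v2.png",cv2.resize(cv2.imread(p)[182:282,290:390],(600,600),interpolation=cv2.INTER_CUBIC))
E
```

```text
t 3.35 pos [ 468.5 -277.1   99.4] yaw -0.209 tilt z [ 0.    -0.001 -1.   ] F [ 0.2 -1.8 -0.8] w 85.1 gf 0.8 q6 -0.4
shift [-13.8   0.1   4.4] turn 0.001
saved 6
```

View pics/v2.png

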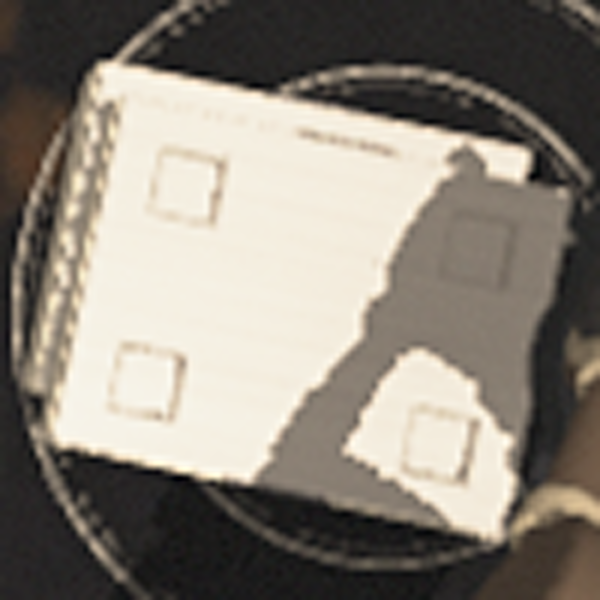

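The middle tub hasn't visibly moved: its recesses are still at (188,185) and (147,380). The fingers have just touched its -y face, with the force at -1.8 N. I'll push about 6 mm.

Request:
step_arm(series=[[0,[1,0,0],0],[0,[2,0,0],0],[0,[3,0,0],0],[0,[4,0,0],0],[0,[5,0,0],0],[0,[6,0,0],0],[0,[6,0,0],0],[0,[6,0,0],0]])

```text
time: 4.2
ee_pos: [469.7, -270.7, 99.3]
tool_rot: [-2.441, -1.978, -0.0]
ft_force: [0.0, -1.2, 0.2]
grip_width: 85.4
gripper_force: 0.8
```

```bash
cat > shift.py <<'E'
# motion of middle lid since start, by template matching of two +y recess patches (top view), plus base edge patch
from h import *
im=vision.read_camera("top");g=cv2.cvtColor(im,cv2.COLOR_RGB2GRAY).astype(np.float32)
g0=cv2.cvtColor(cv2.imread("pics/top0.png"),cv2.COLOR_BGR2GRAY).astype(np.float32)
up=lambda a:cv2.resize(a,None,fx=8,fy=8,interpolation=cv2.INTER_CUBIC)
th=-.21;ex=np.array([np.cos(th),np.sin(th)]);ey=np.array([-ex[1],ex[0]])
for n,(u,v),z in (("++",(321,213),142),("-+",(314,245),142),("+-",(370,223),142),("--",(363,255),142)):
    T=up(g0[v-9:v+10,u-9:u+10]);S=up(g[v-21:v+22,u-21:u+22])
    r=cv2.matchTemplate(S,T,cv2.TM_CCOEFF_NORMED);_,m,_,l=cv2.minMaxLoc(r)
    d=np.array(l)/8-12
    w=ray("top",[(u+d[0],v+d[1]),(u,v)],z);w=(w[0]-w[1])[:2]
    print(n,"score %.2f"%m,"along base x,y: %.1f %.1f"%(ex@w,ey@w))
cv2.imwrite("pics/last.png",im[:,:,::-1])
E
python3 rel.py 465.7 -290.6 99 -0.21; python3 shift.py
```

```text
t 4.2 pos [ 469.7 -270.7   99.3] yaw -0.209 tilt z [-0.  0. -1.] F [ 0.  -1.2  0.2] w 85.4 gf 0.8 q6 -0.39
shift [-20.3   0.2   0.3] turn 0.001
++ score 0.94 along base x,y: -1.3 6.4
-+ score 0.87 along base x,y: -1.5 5.8
+- score 0.71 along base x,y: -1.2 5.9
-- score 0.38 along base x,y: -0.2 6.3
```

Request:
step_arm(series=[[0,[-10,0,0],0],[0,[-25,0,0],0],[0,[-30,0,-20],0],[0,[-30,0,-55],0],[0,[-30,0,-90],0],[0,[-20,-20,-110],0.1],[0,[0,-50,-110],0.24],[0,[20,-80,-110],0.38]])

```text
time: 5.05
ee_pos: [395.3, -235.5, 210.4]
tool_rot: [2.774, 1.47, 0.002]
ft_force: [-0.7, -0.2, -0.2]
grip_width: 85.0
gripper_force: 0.0
```

```bash
python3 rel.py 402.6 -158.5 100 -1.781
```

```text
t 5.05 pos [ 395.3 -235.5  210.4] yaw -0.596 tilt z [ 0.002 -0.001 -1.   ] F [-0.7 -0.2 -0.2] w 85.0 gf 0.0 q6 -0.04
shift [ 67.8 -37.4 110.3] turn 1.185
```

Request:
step_arm(series=[[0,[12,-6,0],0.14],[0,[24,-12,0],0.29],[0,[36,-20,0],0.44],[0,[48,-26,0],0.59],[0,[58,-32,0],0.74],[0,[66,-37,0],0.89],[0,[68,-37,0],1.04],[0,[68,-37,0],1.185]])

```text
time: 5.85
ee_pos: [402.5, -157.9, 209.3]
tool_rot: [-3.124, 0.328, 0.0]
ft_force: [-0.7, -0.3, -0.5]
grip_width: 85.4
gripper_force: 0.0
```

```bash
python3 shift.py; python3 rel.py 402.6 -158.5 100 -1.781
```

```text
++ score 0.94 along base x,y: -1.3 6.4
-+ score 0.25 along base x,y: -3.0 5.5
+- score 0.94 along base x,y: -0.1 6.9
-- score 0.32 along base x,y: -1.0 -16.5
t 5.9 pos [ 402.5 -158.   209.3] yaw -1.784 tilt z [-0.  0. -1.] F [ 0.2  0.7 -0.5] w 85.6 gf 0.0 q6 1.31
shift [  0.2   0.5 109.3] turn -0.003
```

Request:
step_arm(series=[[0,[0,0,30],0],[0,[0,0,65],0],[0,[0,0,95],0],[0,[0,0,109],0],[0,[4,0,109],0],[0,[7,0,109],0],[0,[9,0,109],0],[0,[10,0,109],0]])

```text
time: 6.7
ee_pos: [413.9, -160.4, 101.6]
tool_rot: [3.124, -0.318, 0.005]
ft_force: [0.4, 0.4, 0.3]
grip_width: 85.4
gripper_force: 0.0
```

Request:
step_arm(series=[[0,[1,0,0],0],[0,[2,0,0],0],[0,[3,0,0],0],[0,[4,0,0],0],[0,[5,0,0],0],[0,[6,0,0],0],[0,[6,0,0],0],[0,[6,0,0],0]])

```text
time: 7.5
ee_pos: [418.3, -160.6, 100.1]
tool_rot: [-3.125, 0.318, 0.0]
ft_force: [-2.7, 0.7, 0.0]
grip_width: 85.4
gripper_force: 1.2
```

```bash
python3 shift.py; python3 rel.py 402.6 -158.5 100 -1.781
```

```text
++ score 0.90 along base x,y: 1.3 6.9
-+ score 0.27 along base x,y: 0.1 -24.3
+- score 0.95 along base x,y: 3.5 7.3
-- score 0.31 along base x,y: 10.8 -16.2
t 7.55 pos [ 418.3 -160.6  100.1] yaw -1.774 tilt z [-0.  0. -1.] F [-2.2  0.7 -0.3] w 85.2 gf 1.1 q6 1.31
shift [-15.8   1.1   0.1] turn 0.007
```

Request:
step_arm(series=[[0,[2,0,0],0.005],[0,[4,0,0],0.005],[0,[6,0,0],0.005],[0,[8,0,0],0.005],[0,[9,0,0],0.005],[0,[10,0,0],0.005],[0,[11,0,0],0.005],[0,[11,0,0],0.005]])

```text
time: 8.35
ee_pos: [430.3, -163.5, 100.8]
tool_rot: [3.124, -0.327, 0.004]
ft_force: [0.1, -0.2, 0.7]
grip_width: 85.8
gripper_force: 0.0
```

Request:
step_arm(series=[[0,[0.4,0,0],0],[0,[0.8,0,0],0],[0,[1.2,0,0],0],[0,[1.6,0,0],0],[0,[2,0,0],0],[0,[2.4,0,0],0],[0,[2.4,0,0],0],[0,[2.4,0,0],0]])

```text
time: 9.15
ee_pos: [431.4, -163.5, 100.3]
tool_rot: [-3.125, 0.326, 0.0]
ft_force: [-0.1, -0.2, 0.2]
grip_width: 85.3
gripper_force: 0.0
```

```bash
python3 shift.py; python3 rel.py 402.6 -158.5 100 -1.781; python3 - <<'E'
from h import *
im=vision.read_camera("scene")[:,:,::-1];im=im.copy();cv2.imwrite("pics/s2.png",cv2.resize(im[210:325,255:370],(600,600),interpolation=cv2.INTER_CUBIC))
E
```

```text
++ score 0.91 along base x,y: 15.4 7.2
-+ score 0.28 along base x,y: 14.7 -23.3
+- score 0.94 along base x,y: 17.2 8.1
-- score 0.31 along base x,y: 29.0 -15.2
t 9.2 pos [ 431.4 -163.5  100.3] yaw -1.779 tilt z [-0. -0. -1.] F [-0.4 -0.4 -0.6] w 85.5 gf 0.0 q6 1.32
shift [-29.2   1.1   0.3] turn 0.002
```

View pics/s2.png

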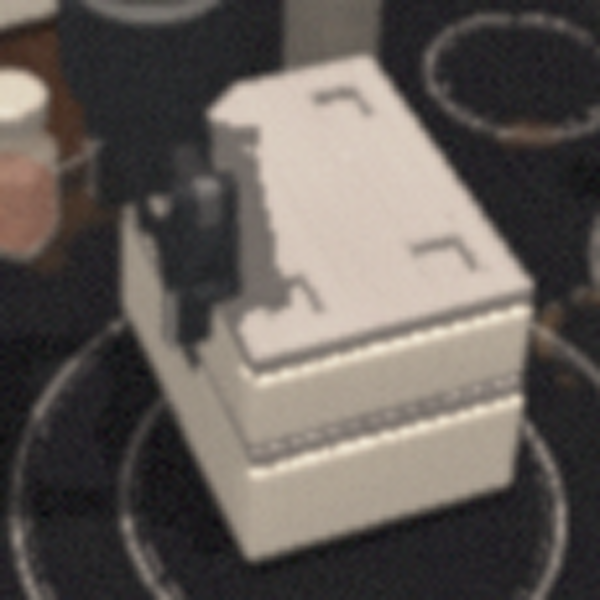

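The middle tub has dropped in: the gap is now a thin line and the sides of both tubs are flush. I'll back off and go to the top tub.

Request:
step_arm(series=[[0,[-8,0,0],0],[0,[-20,0,0],0],[0,[-25,0,-20],0],[0,[-25,0,-50],0],[0,[-25,0,-85],0],[0,[-25,-10,-115],-0.1],[0,[-25,-50,-120],-0.24],[0,[-25,-95,-120],-0.38]])

```text
time: 10.05
ee_pos: [427.0, -65.5, 222.2]
tool_rot: [3.128, 0.273, 0.006]
ft_force: [0.7, 0.4, 0.4]
grip_width: 85.4
gripper_force: 0.0
```

```bash
python3 rel.py 513 229 220 -0.13
```

```text
t 10.05 pos [427.  -65.5 222.2] yaw -1.397 tilt z [ 0.004 -0.001 -1.   ] F [0.7 0.4 0.4] w 85.4 gf 0.0 q6 1.14
shift [ 135.7 -275.2    2.2] turn -1.267
```

Request:
step_arm(series=[[0,[18,-36,0],-0.14],[0,[36,-73,0],-0.29],[0,[54,-109,0],-0.44],[0,[72,-146,0],-0.59],[0,[90,-182,0],-0.74],[0,[108,-219,0],-0.89],[0,[125,-255,0],-1.04],[0,[136,-275,0],-1.19]])

```text
time: 10.85
ee_pos: [512.8, 231.0, 220.0]
tool_rot: [-2.432, -1.987, 0.0]
ft_force: [0.8, -0.6, -0.2]
grip_width: 85.5
gripper_force: 0.0
```

```bash
python3 shift.py; python3 rel.py 513 229 58 -0.13; python3 - <<'E'
from h import *
im=cv2.imread("pics/last.png");g=cv2.cvtColor(im,cv2.COLOR_BGR2GRAY)
cv2.imwrite("pics/v3.png",cv2.resize(im[182:282,290:390],(600,600),interpolation=cv2.INTER_CUBIC))
E
```

```text
++ score 0.92 along base x,y: 15.4 7.2
-+ score 0.77 along base x,y: 16.0 6.5
+- score 0.94 along base x,y: 17.2 8.1
-- score 0.91 along base x,y: 17.2 7.5
t 10.9 pos [513.9 233.3 220.2] yaw -0.196 tilt z [ 0.001  0.003 -1.   ] F [1.6 2.  0.7] w 85.6 gf 0.0 q6 0.54
shift [-5.000e+00 -1.000e-01  1.622e+02] turn -0.066
```

View pics/v3.png

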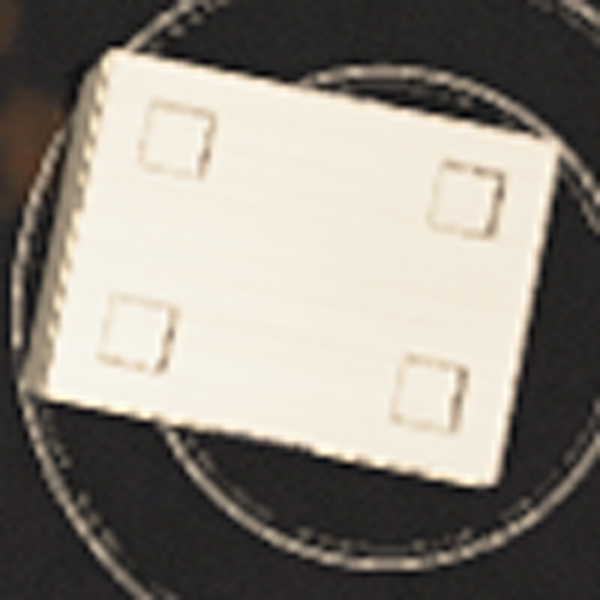

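The middle tub is seated square on the base, with recess centres at crop (177,140), (467,200), (138,334) and (430,393). Next I'll descend onto the handle.

Request:
step_arm(series=[[0,[-3,0,10],-0.066],[0,[-3,0,40],-0.066],[0,[-3,0,75],-0.066],[0,[-3,0,95],-0.066],[0,[-3,0,100],-0.066],[0,[-3,0,100],-0.066],[0,[-3,0,100],-0.066],[0,[-3,0,100],-0.066]])

```text
time: 11.7
ee_pos: [514.2, 226.2, 122.1]
tool_rot: [2.374, 2.056, 0.005]
ft_force: [-0.6, -0.1, 0.0]
grip_width: 85.2
gripper_force: 0.0
```

```bash
python3 rel.py 513 228.7 58 -0.13; python3 - <<'E'
from h import *
f=lambda x,y:(x/6+290-.42,y/6+182-.42)
M,t=recess([f(177,140),f(467,200),f(138,334),f(430,393)],135);print("mid",M,t)
E
```

```text
t 11.7 pos [514.2 226.2 122.1] yaw -0.143 tilt z [ 0.003  0.001 -1.   ] F [-0.6 -0.1  0. ] w 85.2 gf 0.0 q6 0.48
shift [ 2.2 -1.7 64.1] turn -0.013
sides [108.0, 108.2, 72.0, 71.6]
mid [ 506.30620883 -180.18515525] -0.20668177683841346
```

Request:
step_arm(series=[[0,[2,-1,15],-0.013],[0,[2,-1,30],-0.013],[0,[2,-1,45],-0.013],[0,[2,-1,55],-0.013],[0,[2,-1,60],-0.013],[0,[2,-1,62],-0.013],[0,[2,-1,62],-0.013],[0,[2,-1,62],-0.013]])

```text
time: 12.5
ee_pos: [512.8, 228.2, 58.8]
tool_rot: [2.361, 2.072, 0.002]
ft_force: [-0.8, -0.5, -0.8]
grip_width: 85.4
gripper_force: 0.0
```

```bash
python3 rel.py 513 228.7 58 -0.13
```

```text
t 12.5 pos [512.8 228.2  58.8] yaw -0.13 tilt z [ 0.001  0.    -1.   ] F [-0.8 -0.5 -0.8] w 85.4 gf 0.0 q6 0.47
shift [0.5 0.1 0.8] turn 0.0
```

Request:
step_arm(force=50, series=[[0.4,[0,0,0],0],[0.7,[0,0,0],0],[0.9,[0,0,0],0],[1,[0,0,0],0],[1,[0,0,0],0],[1,[0,0,0],0],[1,[0,0,0],0],[1,[0,0,0],0]])

```text
time: 13.3
ee_pos: [512.8, 228.1, 58.6]
tool_rot: [2.361, 2.072, 0.001]
ft_force: [2.1, -0.1, 1.2]
grip_width: 16.9
gripper_force: 51.7
```

```bash
python3 rel.py 513 228.7 58 -0.13
```

```text
t 13.3 pos [512.8 228.1  58.6] yaw -0.13 tilt z [ 0.001  0.    -1.   ] F [ 2.1 -0.1  1.2] w 16.9 gf 51.7 q6 0.47
shift [0.7 0.2 0.6] turn 0.0
```

Request:
step_arm(series=[[1,[0,0,-8],0],[1,[0,0,-25],0],[1,[0,0,-50],0],[1,[0,0,-80],0],[1,[0,0,-110],0],[1,[0,0,-140],0],[1,[0,0,-165],0],[1,[0,0,-175],0]])

```text
time: 14.1
ee_pos: [512.8, 228.5, 235.8]
tool_rot: [2.36, 2.072, 0.005]
ft_force: [0.9, -0.3, -3.6]
grip_width: 17.1
gripper_force: 51.2
```

```bash
python3 rel.py 506.3 -180.2 235 -0.207
```

```text
t 14.1 pos [512.8 228.5 235.8] yaw -0.13 tilt z [ 0.003  0.001 -1.   ] F [ 0.9 -0.3 -3.6] w 17.1 gf 51.2 q6 0.47
shift [-4.061e+02  4.650e+01  2.000e-01] turn 0.077
```

Request:
step_arm(series=[[1,[-8,1,0],0],[1,[-28,3,0],0],[1,[-58,7,0],0.01],[1,[-93,11,0],0.02],[1,[-128,15,0],0.03],[1,[-163,19,0],0.04],[1,[-198,23,0],0.05],[1,[-233,27,0],0.06]])

```text
time: 14.9
ee_pos: [506.3, -8.2, 230.5]
tool_rot: [-2.42, -1.998, 0.006]
ft_force: [0.0, -0.1, -3.0]
grip_width: 17.1
gripper_force: 51.1
```

Request:
step_arm(series=[[1,[-35,4,0],0.005],[1,[-70,8,0],0.01],[1,[-103,12,0],0.017],[1,[-130,15,0],0.017],[1,[-150,17,0],0.017],[1,[-163,18,0],0.017],[1,[-168,19,0],0.017],[1,[-168,19,0],0.017]])

```text
time: 15.7
ee_pos: [495.0, -175.1, 232.2]
tool_rot: [-2.438, -1.978, 0.001]
ft_force: [0.4, 0.3, -3.6]
grip_width: 17.3
gripper_force: 51.1
```

```bash
python3 rel.py 506.3 -180.2 235 -0.207;  python3 - <<'E'
from h import *
im=vision.read_camera("scene")[:,:,::-1];cv2.imwrite("pics/sc3.png",im)
im=vision.read_camera("top")[:,:,::-1];cv2.imwrite("pics/tc3.png",im)
E
```

```text
t 15.7 pos [ 495.  -175.1  232.2] yaw -0.208 tilt z [-0.002  0.001 -1.   ] F [ 0.4  0.3 -3.6] w 17.3 gf 51.1 q6 -0.22
shift [-2.7 12.1 -2.8] turn -0.001
```

Request:
step_arm(series=[[1,[-1,4,0],0],[1,[-2,8,5],0],[1,[-3,12,12],0],[1,[-3,12,20],0],[1,[-3,12,26],0],[1,[-3,12,29],0],[1,[-3,12,29],0],[1,[-3,12,29],0]])

```text
time: 16.6
ee_pos: [506.8, -180.5, 204.3]
tool_rot: [-2.439, -1.98, 0.0]
ft_force: [-0.1, 0.4, -3.4]
grip_width: 17.1
gripper_force: 51.1
```

```bash
python3 rel.py 506.3 -180.2 187 -0.207;  python3 - <<'E'
from h import *
a=vision.read_camera("scene")[:,:,::-1];cv2.imwrite("pics/sc4.png",a)
b=vision.read_camera("top")[:,:,::-1];cv2.imwrite("pics/tc4.png",b)
r=lambda i:cv2.resize(i,(400,400),interpolation=cv2.INTER_CUBIC)
cv2.imwrite("pics/v4.png",np.hstack([r(a[200:320,250:370]),r(b[175:285,285:395])]))
E
```

```text
t 16.6 pos [ 506.8 -180.5  204.3] yaw -0.207 tilt z [-0.  0. -1.] F [-0.1  0.4 -3.4] w 17.1 gf 51.1 q6 -0.22
shift [ 0.2 -0.6 17.3] turn -0.0
```

View pics/v4.png

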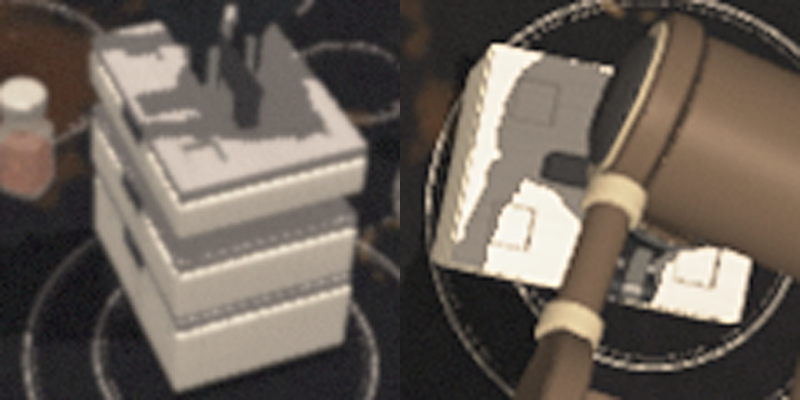

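The scene panel shows the top tub hovering parallel above the aligned stack. In the top panel its recesses are at (135,103), (118,228) and (297,267).

```bash
python3 - <<'E'
from h import *
k=110/400;f=lambda x,y:(x*k+285-.36,y*k+175-.36)
W=ray("top",[f(135,103),f(118,228),f(297,267)],195.7)[:,:2]
print(W,"c",(W[0]+W[2])/2,"lens",np.linalg.norm(W[0]-W[1]),np.linalg.norm(W[1]-W[2]),"yaw",np.arctan2(-(W[1]-W[2])[0],(W[1]-W[2])[1]))
E
```

```text
[[ 552.52373079 -133.14089464]
 [ 481.53334139 -122.5693833 ]
 [ 458.81283308 -224.20387978]] c [ 505.66828193 -178.67238721] lens 71.77320000666502 104.14313406603753 yaw -0.21993497644674834
```

Request:
step_arm(series=[[1,[0,0,2],0],[1,[0,0,4],0],[1,[0,0,6],0],[1,[0,0,8],0],[1,[0,0,9],0],[1,[0,0,10],0],[1,[0,0,11],0],[1,[0,0,12],0]])

```text
time: 17.5
ee_pos: [506.9, -180.5, 192.2]
tool_rot: [2.439, 1.98, 0.0]
ft_force: [0.1, 0.2, -3.4]
grip_width: 16.9
gripper_force: 51.2
```

Request:
step_arm(series=[[1,[0,0,0.5],0],[1,[0,0,1],0],[1,[0,0,1.5],0],[1,[0,0,2],0],[1,[0,0,2.5],0],[1,[0,0,3],0],[1,[0,0,3],0],[1,[0,0,3],0]])

```text
time: 18.3
ee_pos: [506.8, -180.5, 189.3]
tool_rot: [-2.439, -1.98, 0.0]
ft_force: [-0.5, -0.3, -2.5]
grip_width: 17.2
gripper_force: 51.2
```

Request:
step_arm(series=[[1,[0,0,0.4],0],[1,[0,0,0.8],0],[1,[0,0,1.2],0],[1,[0,0,1.6],0],[1,[0,0,2],0],[1,[0,0,2.4],0],[1,[0,0,2.4],0],[1,[0,0,2.4],0]])

```text
time: 19.1
ee_pos: [506.8, -180.5, 186.9]
tool_rot: [2.439, 1.98, 0.0]
ft_force: [-0.2, 0.5, -3.2]
grip_width: 17.3
gripper_force: 51.2
```

Request:
step_arm(series=[[1,[0,0,0.2],0],[1,[0,0,0.4],0],[1,[0,0,0.6],0],[1,[0,0,0.8],0],[1,[0,0,1],0],[1,[0,0,1],0],[1,[0,0,1],0],[1,[0,0,1],0]])

```text
time: 19.9
ee_pos: [507.1, -180.6, 186.4]
tool_rot: [2.439, 1.98, 0.0]
ft_force: [-1.3, -0.3, 3.3]
grip_width: 17.1
gripper_force: 51.9
```

Request:
step_arm(series=[[0.9,[0,0,0],0],[0.8,[0,0,0],0],[0.6,[0,0,0],0],[0.4,[0,0,0],0],[0.2,[0,0,0],0],[0,[0,0,0],0],[0,[0,0,0],0],[0,[0,0,0],0]])

```text
time: 20.7
ee_pos: [506.8, -180.5, 185.8]
tool_rot: [2.439, 1.98, 0.0]
ft_force: [0.1, 0.2, 0.7]
grip_width: 85.1
gripper_force: 0.0
```

Request:
step_arm(series=[[0,[0,0,-5],0],[0,[0,0,-15],0],[0,[0,0,-35],0],[0,[0,0,-60],0],[0,[-15,-20,-85],0],[0,[-40,-50,-95],0],[0,[-70,-80,-95],0],[0,[-95,-105,-95],0]])

```text
time: 21.5
ee_pos: [383.6, -252.9, 282.8]
tool_rot: [2.436, 1.979, 0.0]
ft_force: [-1.0, -0.4, -0.1]
grip_width: 85.6
gripper_force: 0.0
```

Request:
step_arm(series=[[0,[-30,-30,0],0],[0,[-60,-60,0],0],[0,[-80,-70,0],0],[0,[-90,-70,0],0],[0,[-90,-70,0],0],[0,[-90,-70,0],0],[0,[-90,-70,0],0],[0,[-90,-70,0],0]])

```text
time: 22.3
ee_pos: [298.3, -324.8, 280.8]
tool_rot: [-2.437, -1.982, -0.0]
ft_force: [0.3, 0.6, -0.4]
grip_width: 85.5
gripper_force: 0.0
```

```bash
python3 rel.py 506.3 -180.2 187 -0.207;  python3 - <<'E'
from h import *
a=vision.read_camera("scene")[:,:,::-1]
b=vision.read_camera("top")[:,:,::-1]
r=lambda i:cv2.resize(i,(400,400),interpolation=cv2.INTER_CUBIC)
cv2.imwrite("pics/v5.png",np.hstack([r(a[150:340,240:430]),r(b[140:290,235:385])]))
E
```

```text
t 22.3 pos [ 298.3 -324.8  280.8] yaw -0.205 tilt z [-0.  0. -1.] F [ 0.3  0.6 -0.4] w 85.5 gf 0.0 q6 -0.72
shift [184.  174.2  93.8] turn 0.002
```

View pics/v5.png

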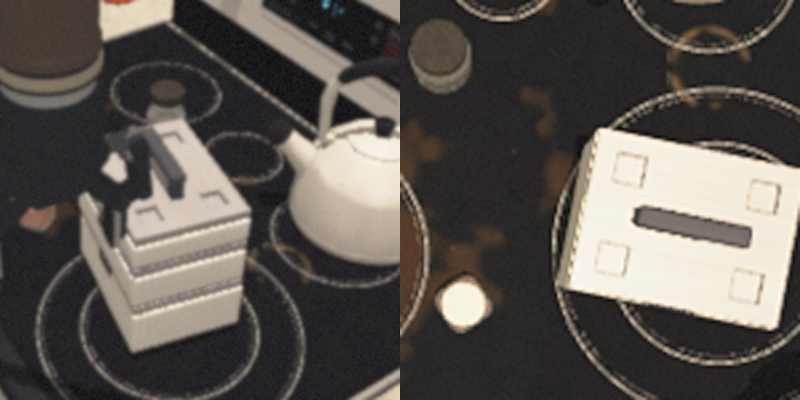

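The picture shows all three tubs square and seated with thin, even gaps. The jars are still in place at panel (441,55) and (464,303), and the gripper is clear of everything.

```bash
python3 -c "
from rig import workorder; print(workorder.close_job())"
```

```text
the job is handed in; nothing more can be done
None
```

The job is handed in at about 22 s of the 61 s: the middle tub was nudged into the base lid's recesses, the top tub was set down seated on the middle tub and released, and the base tub and both jars look undisturbed in the final pictures.

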